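# Stop the portion scale rocking with a wedge

### The arm

A 6-joint arm with a two-finger parallel gripper is mounted at the origin on a cart in front of the work surface, level with it; the furniture and walls round the work are solid. World frame = base frame: x ahead of the robot, y to its left, z up, the work surface at z = 0. Lengths are in m, angles in rad, forces in N, time in s.
With the tool pointing down it reaches from about 0.325 to 0.85 m from the base axis. Payload 4.4 kg.
Tool frame: the origin (TCP) lies midway between the tips of the shut fingers; the grasp point (between the pads) lies 19 mm behind it (r.tcp_to_grasp is the distance from the TCP to the grasp point, in m); z points along the fingers, x is the direction in which the jaws open and shut, and the axes are right-handed (so a half turn about z gives the same grasp; the last joint's range is limited). The gripper opens to 94 mm and grips with 3 to 60 N. Pads are 16 mm wide; open, the fingers measure 119 mm over their backs; the gripper's body (75 mm by 177 mm) begins 78 mm behind the grasp point.
Start: joints at [-1.476, 0.207, 1.542, -0, 1.393, -0.15], TCP at [0.139, -0.558, 0.205] pointing down, gripper open.
Joint ranges: [-2.73, 2.73], [-0.86, 2.22], [0.23, 2.46], [-1.11, 4.25], [0.08, 2.63], [-2.82, 2.82]. Speed limits (rad/s): [2.79, 2.79, 3.14, 3.14, 3.14, 3.14].

### API

Orientations are given as a rotation vector (axis times angle).
In Python, from rig import get_state, cams, r gives the robot as it stands.
- The arm moves only by the shell command python3 -m crank 'ROWS'. ROWS is JSON, one flat list of numbers, 5 for each row, row after row: the shift along the tool's x, y, z in mm, then the turn about the tool's z in degrees, then the opening in per cent of the stroke, from 0 (shut) to 100 (fully open). In form: [dx, dy, dz, turn, claw, dx, dy, dz, turn, claw, ...]. A call has 1 to 20 rows; each row shifts and turns the commanded pose from where the row before left it, along the tool's axes as they then stand; what a row does not reach is not made up. A row lasts 1/10 s, in which the tool goes at most 50 mm and 8.59 degrees, less where a joint would pass 70% of its speed; a pose out of reach is approached as far as the arm can. A call with a gripper value outside its range is refused whole. The fingers move at their own pace and stop on an object; the grip force is fixed at half the most. Time passes only in rows, so rows that do not move let the fingers close. It gives the time, the measured TCP pose, the force and the opening at its end, in the units of the state.
- get_state(): the state, without advancing time (a new reading comes with each control period).
- cams.get_image(name): name is "scene" or "top" or "wrist"; returns a dict with "frame" (400x640x3 uint8, red, green, blue), "z_map" (400x640 float32, m along the optical axis (not along the pixel's ray), 0 where there is no reading), "fx", "fy", "cx", "cy" (pixels), "T" (4x4, takes a point from camera to world coordinates); the wrist camera has in their place "mount" (4x4, takes a point from camera to tool coordinates, whose origin is the TCP and whose axes are the tool frame's). Camera axes: x right, y down, z forward; pixel columns grow to the right and rows downward; lengths in m; the calibration is good to about 2 mm. A picture is of the moment at which its call begins: read the wrist's pose just before it.
- r.sign_off(): hands the job in, once; it reports no verdict.
The state is a dict: "time": time; "q": joint angles; "qvel": joint speeds; "joint_torque": joint torques, N m; "eef_pos": TCP position; "orientation": TCP orientation; "ft_force": force on the tool from outside, world axes, zero at the start; "moment": the same for the moment, N m; "gripper_width": finger opening in m.
Only numpy, scipy, OpenCV 4.12 (cv2) and the standard library are available. Lean on these libraries where they do the work, as an engineer would, in place of code of your own. Each camera call takes 0.05 s, during which the arm holds its last target.

### The job

The portion scale rocks because the foot at its front left corner is too short. With your fingertips push the rubber wedge along the worktop, thin end first, under that foot until it is snug and the scale no longer rocks but still stands level; then press down firmly with the fingertips on the corner above that foot to check that it does not give, and move clear. Do not lift the wedge, shove the scale out of its place or disturb the things around.

Things in the scene. Friction and masses are not known exactly. Their poses are not given: they have to be found in the camera images.
- scale: Grey portion scale, 1.2 to 1.75 kg, loose, 200 mm (x) by 220 mm (y). Origin on the worktop under its centre; x points from its front (display edge, towards the robot) to its rear, y to its left. Shell 15 to 45 mm above the worktop, steel platter on it (top at 57 mm). Three feet 15 mm high; the front left one (x -75, y +85 mm) is short. Stands level; 1.5 to 2.5 N on that corner tip it down.
- foot_bottom (a point): Centre of the underside of the short foot (round, 24 mm across), 25 mm in from the left and front edges of the scale's shell, the underside of which is 15 mm above the worktop. It is 5 to 9 mm above the worktop, different each time; pressed unwedged, the corner sinks that far.
- press_spot (a point): Point on the flat top of the scale's shell at the front left corner, above the short foot, where to press. 45 mm above the worktop while the scale stands level. The platter begins 29 mm behind it and is 12 mm higher.
- wedge: Black rubber wedge, 60 to 105 g, loose, flat on the worktop left of the scale, 130 mm long (x), 56 mm wide (y). Origin on the worktop under its centre; x points to its thin end. The top climbs evenly from 2 mm at x = +65 mm to 16 mm at x = -40 mm; then a block heel to x = -65 mm, 22 mm tall.
- thin_edge (a point): Middle of the wedge's thin edge, at worktop level: to go under the short foot from the scale's left side.
- heel_back (a point): Middle of the wedge's upright flat back face (56 mm wide, 22 mm tall), 11 mm above the worktop: where to push. The wedge slides freely under about 1 N; once it bears the foot it resists with some 5 to 15 N and stays by friction.
- big_weight: Steel check weight, 43 mm across, 52 mm tall, left of the scale's far half; bystander. Origin under its centre.
- small_weight: Steel check weight, 32 mm across, 40 mm tall, right of the scale; bystander. Origin under its centre.
- label_roll: Roll of white labels, 72 mm across, 50 mm tall, farther left; bystander. Origin under its centre.
- felt_pen: Black felt pen, 135 mm long, 16 mm thick, lying between the scale and the robot; bystander. Origin under its centre.
Things that resemble listed ones, but are neither listed nor needed, are in the scene too. Several things look just like the wedge: the one meant starts farthest to the robot's right.

How it is judged:
On the way, in this order (a step that is already met when the one before it is completed fails the run):
1. the wedge is snug under the short foot and carries part of the scale, with no finger on the scale (contact force between wedge and scale above 0.4 N and contact force between the fingers and scale below 0.2 N and y of foot_bottom in the frame of wedge between -0.03 and 0.03 m and x of foot_bottom in the frame of wedge between -0.045 and 0.065 m), for 0.3 s.
2. the fingers press on the corner above the short foot with more than 3 N and the scale stays level (contact force between the fingers and scale above 3 N and contact force between wedge and scale above 2 N and angle between scale's own z axis and vertical below 0.018 rad and distance between the grasp point and press_spot below 0.09 m), for 0.2 s.
At the end, for the whole second after the job is handed in: The wedge lies flat under the short foot (foot centre over the ramp, within 30 mm of its middle line) and carries more than 0.4 N of the scale; the scale is level within 0.015 rad, within 25 mm of where it stood, and all is at rest (contact force between wedge and scale above 0.4 N and angle between scale's own z axis and vertical below 0.015 rad and linear speed of each of scale, wedge below 0.01 m/s and distance of scale from where it was at the start of the episode below 0.025 m and height (world z) of wedge below 0.004 m and y of foot_bottom in the frame of wedge between -0.03 and 0.03 m and x of foot_bottom in the frame of wedge between -0.045 and 0.065 m); the robot touches nothing.
It fails at once if the wedge is lifted or tipped up (height (world z) of wedge above 0.01 m or angle between wedge's own z axis and vertical above 0.2 rad).
It fails at once if the scale is shoved or lifted more than 30 mm (distance of scale from where it was at the start of the episode above 0.03 m).
It fails at once if a bystander is moved more than 20 mm (distance of any of big_weight, small_weight, label_roll, felt_pen from where it was at the start of the episode above 0.02 m).
It also fails if it takes over 64 s, if anything falls off the work surface, if the arm or the gripper's body presses on something with over 40 N, if the wrist force passes 120 N, or if a joint passes its speed limit or range.

## Working session

There is one attempt and no reset: what is moved stays moved. The work goes in short steps, Python scripts to look and compute and a shell command to move; the robot and the scene stay as the last step left them, time stands still between calls to the robot, and variables do not carry over. Pictures are saved under pics/ and viewed, and the job is handed in when it is done.

```bash
ls; mkdir -p pics
python3 - <<'E'
from rig import get_state,cams,r
import cv2,numpy as np
s=get_state();print(s)
for n in ["scene","top"]:
    d=cams.get_image(n);cv2.imwrite(f"pics/{n}0.png",d["frame"][:,:,::-1]);print(n,d["fx"],d["fy"],d["cx"],d["cy"],d["T"])
    np.savez(f"{n}0.npz",**d)
print(r.tcp_to_grasp)
E
```

```text
pics
{'time': 0.0, 'q': array([-1.47648955e+00,  2.07409252e-01,  1.54296430e+00, -9.57720633e-06,
        1.39347638e+00, -1.50515681e-01]), 'qvel': array([-5.98918385e-05,  4.92559629e-04, -3.39133256e-04,  1.19656157e-03,
       -5.16005968e-05, -6.46597085e-04]), 'joint_torque': array([ 1.96074281e-03, -3.70876908e+01, -2.81413543e+01,  7.00273155e-02,
        3.59934708e-02, -1.72119790e-04]), 'eef_pos': array([ 0.13927079, -0.55704352,  0.20429201]), 'orientation': array([-2.47478254e+00,  1.93255956e+00,  2.44524958e-03]), 'ft_force': array([0.30840825, 0.86440825, 0.63678686]), 'moment': array([0.0150434 , 0.01486153, 0.02586128]), 'gripper_width': 0.09354939539566917}
scene 380.85903658544333 380.85903658544333 313.3140040266017 197.4714288733768 [[-0.81176217 -0.24953506  0.52799093 -0.02818773]
 [-0.58398042  0.34220207 -0.73611454  0.78457422]
 [ 0.0030068  -0.90588631 -0.42351028  0.51089122]
 [ 0.          0.          0.          1.        ]]
top 517.4684989522808 517.4684989522808 323.4831022196073 194.79903092448396 [[-1.11155676e-02 -9.80132244e-01  1.98033404e-01  2.64233104e-01]
 [-9.99931946e-01  1.01937572e-02 -5.67369469e-03 -8.79173584e-04]
 [ 3.54226668e-03 -1.98082993e-01 -9.80178851e-01  1.32811468e+00]
 [ 0.00000000e+00  0.00000000e+00  0.00000000e+00  1.00000000e+00]]
0.0188
```

View pics/scene0.png

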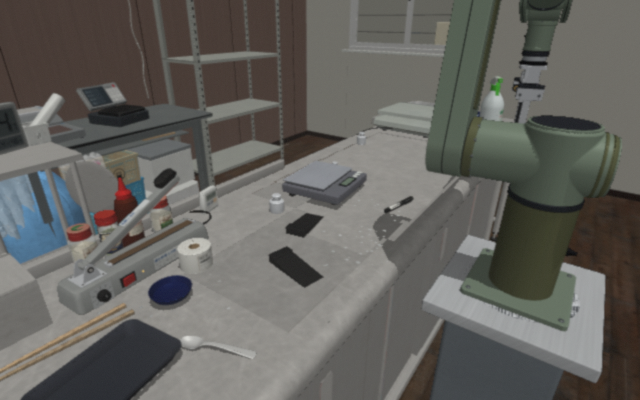

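View pics/top0.png

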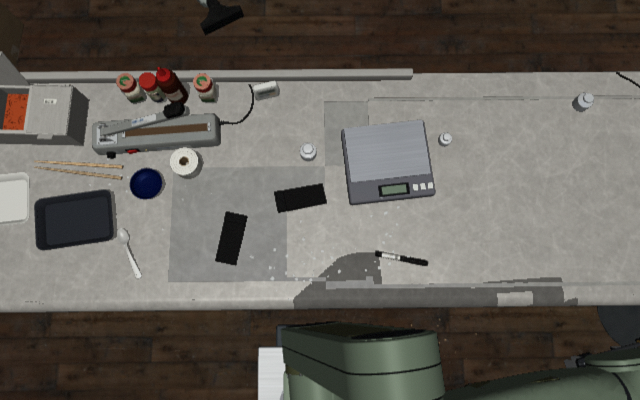

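The top view shows the scale at about (388,162), with its front-left corner near (350,203). There are two wedges, at (300,197) and (231,238), and the right one is the target. The big weight is at (308,151), the roll at (185,163) and the pen at (402,258). Next I'll measure these.

```bash
cat > h.py <<'E'
import numpy as np,cv2
def pts(d,T=None):
    z=np.asarray(d["z_map"],float);T=d["T"] if T is None else T
    v,u=np.mgrid[:z.shape[0],:z.shape[1]]
    P=np.stack([(u-d["cx"])/d["fx"]*z,(v-d["cy"])/d["fy"]*z,z],-1)
    return P@T[:3,:3].T+T[:3,3]
def ray(d,u,v,h,T=None):
    T=d["T"] if T is None else T
    c=np.array([(u-d["cx"])/d["fx"],(v-d["cy"])/d["fy"],1.])@T[:3,:3].T
    return T[:3,3]+c*(h-T[2,3])/c[2]
def rect(p):
    (c,s,a)=cv2.minAreaRect((p[:,:2]*1000).astype(np.float32)); return np.round(c,1),np.round(s,1),round(a,1)
E
python3 - <<'E'
from h import *
d=dict(np.load("top0.npz"));P=pts(d);f=d["frame"].astype(int)
blk=(f.max(-1)<45).astype(np.uint8)
n,l,st,c=cv2.connectedComponentsWithStats(blk)
for i in range(1,n):
    if st[i,4]>300 and 150<c[i][0]<450 and 150<c[i][1]<290:
        p=P[l==i]; R=rect(p);print(c[i].round(),st[i,4],R)
        box=cv2.boxPoints(tuple(map(lambda x:tuple(x) if np.ndim(x) else float(x),R)))
        print(box.round())
        # height profile along long axis
        q=p[:,:2]-p[:,:2].mean(0);w,V=np.linalg.eigh(q.T@q);ax=V[:,1]
        t=q@ax
        print("axis",ax,"deg",np.degrees(np.arctan2(ax[1],ax[0])))
        for a in np.arange(-.07,.07,.01):
            m=(t>a)&(t<a+.01)
            if m.sum()>3:print(round(a,3),(np.median(p[m,2])*1000).round(1),end='; ')
        print()
# scale
m=(P[...,2]>.03)&(P[...,2]<.075)
n,l,st,c=cv2.connectedComponentsWithStats(m.astype(np.uint8))
for i in range(1,n):
    if st[i,4]>80 and c[i][0]>160 and c[i][1]<230: 
        p=P[l==i];R=rect(p);print(c[i].round(),st[i,4],R,(np.percentile(p[:,2],[10,50,90])*1000).round(1))
bx=P[120:215,330:445].reshape(-1,3)
for lo,hi in((.036,.048),(.05,.065)):
    mm=((P[...,2]>lo)&(P[...,2]<hi)).astype(np.uint8);mm[:, :335]=0;mm[:,440:]=0
    mm=cv2.morphologyEx(mm,cv2.MORPH_OPEN,np.ones((2,2)))
    p=P[mm>0];p=p[p[:,0]>.3];R=rect(p);print(lo,R,cv2.boxPoints((tuple(map(float,R[0])),tuple(map(float,R[1])),float(R[2]))).round())
for u,v in((100,100),(250,180),(480,200),(320,190),(318,220)): print(u,v,P[v,u].round(4))
E
python3 - <<'E'
import cv2
i=cv2.imread("pics/top0.png")[120:280,220:460];cv2.imwrite("pics/topc.png",cv2.resize(i,None,fx=3.3,fy=3.3,interpolation=cv2.INTER_CUBIC))
i=cv2.imread("pics/scene0.png")[150:300,250:430];cv2.imwrite("pics/scenec.png",cv2.resize(i,None,fx=4,fy=4,interpolation=cv2.INTER_CUBIC))
E
```

```text
[299. 198.] 1000 (array([407.2,  28.7]), array([292. , 127.4]), 11.6)
[[251.  62.]
 [277. -63.]
 [563.  -4.]
 [537. 120.]]
axis [-0.22040529  0.97540838] deg 102.73283851214376
-0.07 3.1; -0.06 5.0; -0.05 5.9; -0.04 6.9; -0.03 8.9; -0.02 9.8; -0.01 11.7; 0.0 13.4; 0.01 13.6; 0.02 15.5; 0.03 17.0; 0.04 22.5; 0.05 23.5; 0.06 21.1; 
[231. 238.] 1082 (array([378.7, 119.1]), array([304.8, 130.9]), 69.6)
[[264.  -1.]
 [387. -47.]
 [493. 239.]
 [370. 285.]]
axis [-0.99177765  0.12797305] deg 172.64752177075746
-0.07 22.8; -0.06 22.8; -0.05 21.9; -0.04 16.4; -0.03 14.3; -0.02 13.5; -0.01 12.2; 0.0 10.2; 0.01 8.9; 0.02 7.7; 0.03 7.0; 0.04 5.2; 0.05 4.6; 0.06 4.3; 
[289.  74.] 2013 (array([829.5,  72. ]), array([ 86.5, 644. ]), 0.2) [32.4 36.2 41.4]
[265.  88.] 294 (array([810.5, 141.9]), array([22.8, 66.1]), 11.9) [39.3 62.5 69.5]
[169.  95.] 280 (array([792.8, 398.9]), array([33.5, 95.2]), 16.0) [35.5 53.8 71.8]
[585.  99.] 213 (array([ 774.2, -702.8]), array([42.3, 38.6]), 41.0) [33.5 39.2 54.4]
[163. 139.] 3976 (array([656.1, 422.6]), array([164.3, 324.8]), 3.4) [41.6 54.6 61.4]
[387. 162.] 6540 (array([ 610. , -173.9]), array([199. , 221.8]), 6.1) [44.4 56.4 60.9]
[308. 150.] 211 (array([644.9,  31.8]), array([39.1, 44.7]), 89.9) [33.4 38.8 54.7]
0.036 (array([ 693. , -171.9]), array([364.6, 231.1]), 5.9) [[ 500.  -76.]
 [ 524. -306.]
 [ 886. -268.]
 [ 862.  -38.]]
0.05 (array([ 615.7, -176.6]), array([181.6, 209.5]), 6.0) [[ 514.  -82.]
 [ 536. -290.]
 [ 717. -271.]
 [ 695.  -63.]]
100 100 [ 0.803   0.5969 -0.0038]
250 180 [ 5.744e-01  1.845e-01 -3.000e-04]
480 200 [ 0.5135 -0.4163  0.0049]
320 190 [5.446e-01 4.000e-04 4.200e-03]
318 220 [0.4658 0.0064 0.0019]
```

View pics/topc.png

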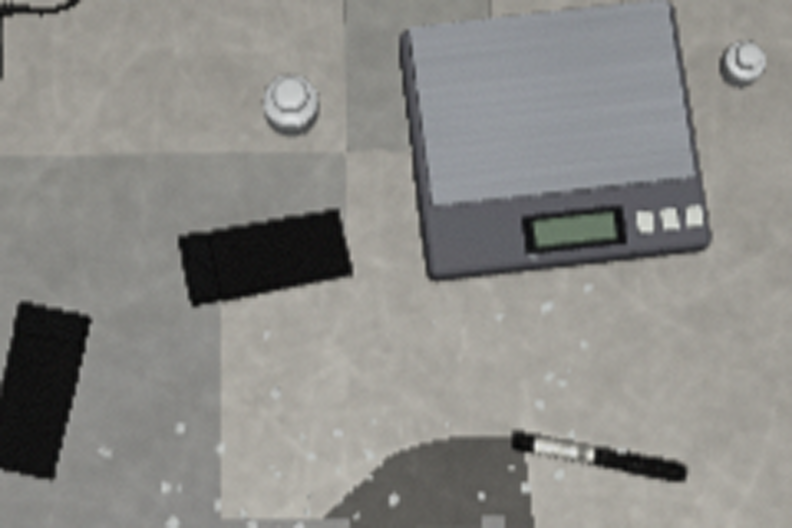

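View pics/scenec.png

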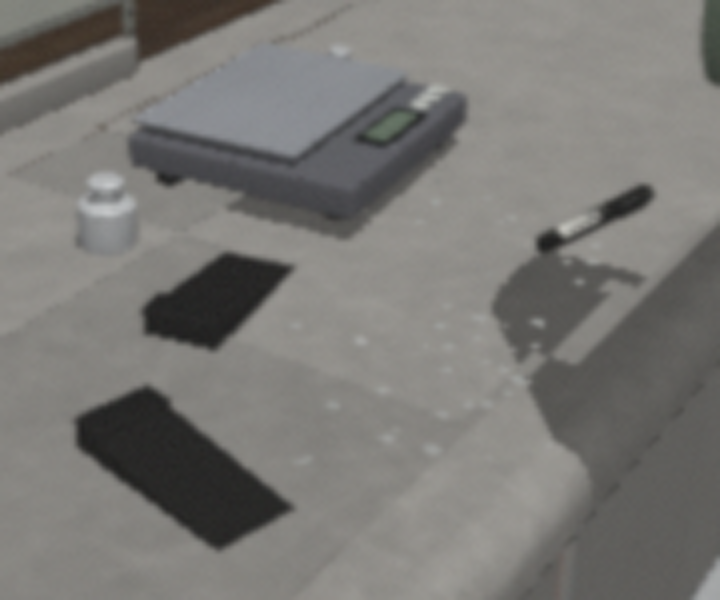

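Run:
```python
from h import *
d=dict(np.load("top0.npz"));P=pts(d);f=d["frame"]
def contour_quad(mask):
    c=max(cv2.findContours(mask,cv2.RETR_EXTERNAL,cv2.CHAIN_APPROX_NONE)[0],key=cv2.contourArea)
    return cv2.boxPoints(cv2.minAreaRect(c)),cv2.approxPolyDP(c,4,True)[:,0]
blk=(f.astype(int).max(-1)<45).astype(np.uint8);w=blk.copy();w[:, :262]=0;w[:,335:]=0;w[:170]=0;w[225:]=0
print(contour_quad(w))
b,a=contour_quad(w)
C={}
for u,v in a:
    h=.002 if u>300 else .022
    C[(u,v)]=ray(d,u,v,h);print((u,v),C[(u,v)].round(4))
L=[k for k in C if k[0]<300];Rr=[k for k in C if k[0]>300]
hb=np.mean([C[k] for k in L],0);te=np.mean([C[k] for k in Rr],0)
print("heel",hb,"thin",te,"len",np.linalg.norm((hb-te)[:2]),"yaw",np.degrees(np.arctan2(te[1]-hb[1],te[0]-hb[0])))
# shell corners via colour: non-background
for (u,v) in ((350.9,204.5),(434.8,194.2),(341.7,130.)): print(ray(d,u,v,.045).round(4))
p0,p1,p2=[ray(d,u,v,.045)[:2] for u,v in((350.9,204.5),(434.8,194.2),(341.7,130.))]
print(np.linalg.norm(p1-p0),np.linalg.norm(p2-p0),(p1+p2)/2)
s=dict(np.load("scene0.npz"));Q=pts(s)
fs=s["frame"].astype(int);b=(fs.max(-1)<45).astype(np.uint8);b[:, :280]=0;b[:,330:]=0;b[:205]=0;b[242:]=0
print("scene",contour_quad(b)[1]); 
for q in contour_quad(b)[1]: print(q,ray(s,*q,.002).round(3),ray(s,*q,.022).round(3),ray(s,*q,0).round(3))
m=(Q[...,2]>.038)&(Q[...,2]<.07)&(Q[...,0]>.45)&(Q[...,0]<.74)&(Q[...,1]<-.03)&(Q[...,1]>-.32)
print(rect(Q[m]))
```

```text
(array([[273.53848, 191.69229],
       [321.6154 , 182.0769 ],
       [325.73074, 202.65384],
       [277.65384, 212.26923]], dtype=float32), array([[322, 185],
       [274, 192],
       [278, 211],
       [325, 202]], dtype=int32))
(np.int32(322), np.int32(185)) [ 0.5584 -0.005   0.002 ]
(np.int32(274), np.int32(192)) [0.5368 0.119  0.022 ]
(np.int32(278), np.int32(211)) [0.487  0.1084 0.022 ]
(np.int32(325), np.int32(202)) [ 0.513  -0.0123  0.002 ]
heel [0.51192593 0.11368304 0.022     ] thin [ 0.53570006 -0.00862587  0.002     ] len 0.12459807571397033 yaw -79.00014343087062
[ 0.4978 -0.0771  0.045 ]
[ 0.5221 -0.2902  0.045 ]
[ 0.6946 -0.0575  0.045 ]
0.21444244028011916 0.1977426472331633 [ 0.60832938 -0.17384832]
scene [[320 217]
 [307 214]
 [287 232]
 [303 235]]
[320 217] [ 0.514 -0.005  0.002] [0.493 0.026 0.022] [ 0.516 -0.008  0.   ]
[307 214] [0.555 0.002 0.002] [0.532 0.033 0.022] [ 0.557 -0.001  0.   ]
[287 232] [0.537 0.116 0.002] [0.514 0.142 0.022] [0.539 0.113 0.   ]
[303 235] [0.493 0.103 0.002] [0.473 0.13  0.022] [0.495 0.101 0.   ]
(array([ 608.2, -191.4]), array([198.9, 267. ]), 5.4)
```

```bash
cat > st.py <<'E'
import sys,numpy as np
from rig import get_state
from scipy.spatial.transform import Rotation as R
s=get_state();M=R.from_rotvec(s["orientation"]).as_matrix();p=np.array(s["eef_pos"])
print("t",s["time"],"p",p.round(4),"xyaw",np.degrees(np.arctan2(M[1,0],M[0,0])).round(2),"zaxis",M[:,2].round(3),"F",np.round(s["ft_force"],2),"w",round(s["gripper_width"],4))
if len(sys.argv)>3: print("tool mm",(M.T@(np.array(list(map(float,sys.argv[1:4])))-p)*1000).round(1))
E
python3 -m crank '[0,0,0,-8.5,37, 0,0,0,-8.5,37, 0,0,0,-8.5,37, 0,0,0,-8.5,37, 0,0,0,-8.5,37, 0,0,0,-8.5,37, 0,0,0,-8.5,37, 0,0,0,-8.5,37, 0,0,0,-8.5,37, 0,0,0,-8.5,37, 0,0,0,-2,37]'; python3 st.py 0.503 0.154 0.1
```

```text
time: 1.2
eef_pos: [0.1393, -0.5574, 0.2048]
orientation: [-3.125, -0.307, -0.0]
ft_force: [0.1, 0.5, 0.1]
gripper_width: 0.0346
t 1.2 p [ 0.1393 -0.5574  0.2048] xyaw 11.21 zaxis [-0.     0.001 -1.   ] F [0.13 0.51 0.11] w 0.0346
tool mm [ 495.1 -626.9  105.7]
```

```bash
python3 -m crank '[30,-20,0,0,37, 30,-20,0,0,37, 30,-20,0,0,37, 30,-20,0,0,37, 30,-20,0,0,37, 30,-30,0,0,37, 30,-30,0,0,37, 30,-30,0,0,37, 30,-30,0,0,37, 30,-30,0,0,37, 25,-40,0,0,37, 25,-40,0,0,37, 25,-40,0,0,37, 20,-40,0,0,37, 20,-40,0,0,37, 20,-40,0,0,37, 20,-40,0,0,37, 10,-35,0,0,37, 10,-25,0,0,37, 0,-10,0,0,37]'; python3 st.py 0.503 0.154 0.07
```

```text
time: 3.2
eef_pos: [0.4906, 0.1241, 0.2049]
orientation: [-3.126, -0.307, 0.001]
ft_force: [0.6, 0.0, -0.5]
gripper_width: 0.0344
t 3.2 p [0.4906 0.1241 0.2049] xyaw 11.21 zaxis [-0.001  0.    -1.   ] F [ 0.61  0.05 -0.54] w 0.0344
tool mm [ 18.1 -26.8 134.9]
```

```bash
python3 -m crank '[9,-14,0,0,37, 9,-13,20,0,37, 0,0,30,0,37, 0,0,30,0,37, 0,0,25,0,37, 0,0,10,0,37, 0,0,0,0,37]'; python3 st.py
python3 - <<'E'
from rig import cams,get_state
from h import *
from scipy.spatial.transform import Rotation as R
for n in("top","wrist","scene"):
    s=get_state();d=cams.get_image(n);cv2.imwrite(f"pics/{n}1.png",d["frame"][:,:,::-1])
    if n=="wrist":
        M=np.eye(4);M[:3,:3]=R.from_rotvec(s["orientation"]).as_matrix();M[:3,3]=s["eef_pos"];d["T"]=M@d["mount"];print(d["mount"].round(3))
    np.savez(n+"1.npz",**d)
i=cv2.imread("pics/scene1.png")[150:300,250:430];cv2.imwrite("pics/scenec1.png",cv2.resize(i,None,fx=4,fy=4,interpolation=cv2.INTER_CUBIC))
E
```

```text
time: 3.9
eef_pos: [0.5021, 0.1511, 0.0889]
orientation: [3.127, 0.3, -0.006]
ft_force: [-0.9, -0.1, -0.2]
gripper_width: 0.0347
t 3.9 p [0.5021 0.1511 0.0889] xyaw 10.96 zaxis [-0.004 -0.001 -1.   ] F [-0.94 -0.13 -0.2 ] w 0.0347
[[ 1.    -0.001  0.001 -0.   ]
 [ 0.001  0.962  0.271 -0.078]
 [-0.001 -0.271  0.962 -0.179]
 [ 0.     0.     0.     1.   ]]
```

View pics/wrist1.png

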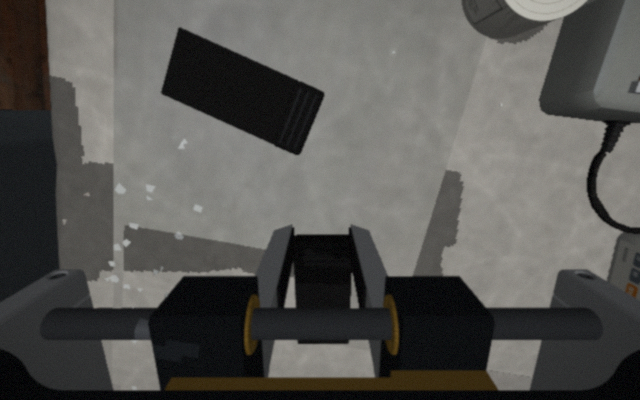

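View pics/scenec1.png

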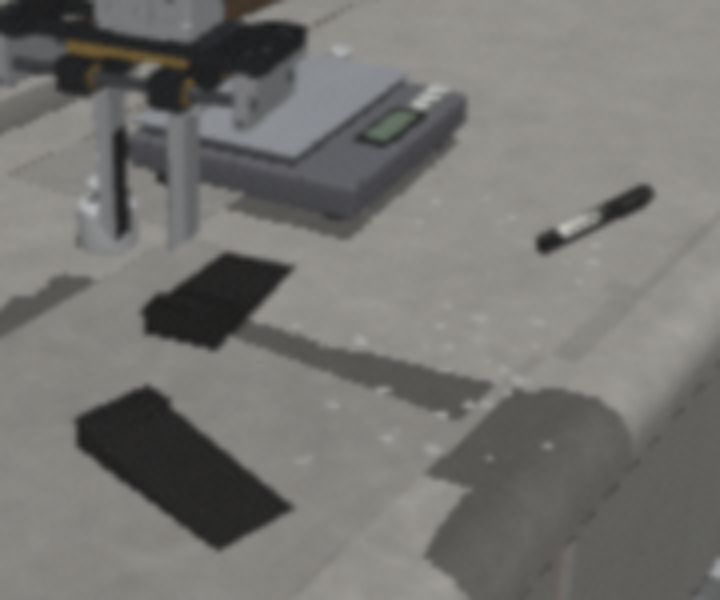

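View pics/top1.png

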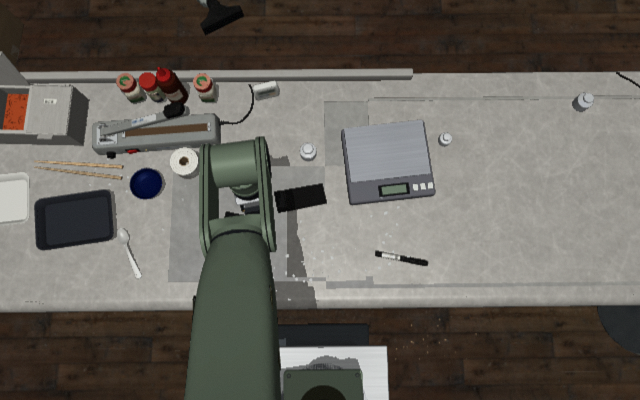

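The wedge (scene crop, heel near (180,325)) is directly ahead of the fingers, which are about 3 cm behind its back face. Now I'll descend.

```bash
python3 -m crank '[0,0,25,0,37, 0,0,25,0,37, 0,0,15,0,37, 0,0,10,0,37, 0,0,4,0,37, 0,0,0,0,37, 0,0,0,0,37]'; python3 st.py .503 .154 .009
```

```text
time: 4.75
eef_pos: [0.5045, 0.152, 0.0126]
orientation: [-3.127, -0.302, -0.003]
ft_force: [-0.0, -0.4, -0.4]
gripper_width: 0.035
t 4.75 p [0.5045 0.152  0.0126] xyaw 11.03 zaxis [ 0.002  0.    -1.   ] F [-0.01 -0.44 -0.4 ] w 0.035
tool mm [-1.1 -2.2  3.6]
```

```bash
python3 -m crank '[0,5,4,0,37, 0,5,0,0,37, 0,5,0,0,37, 0,5,0,0,37, 0,5,0,0,37, 0,4,0,0,37, 0,4,0,0,37, 0,4,0,1,37, 0,4,0,1,37, 0,4,0,1,37, 0,0,0,0,37]'; python3 st.py
cat > look.py <<'E'
import sys
from rig import cams,get_state
from h import *
n=sys.argv[1]
d=cams.get_image("top");np.savez("topn.npz",**d);f=d["frame"]
i=f[120:280,220:460,::-1];cv2.imwrite(f"pics/top{n}.png",cv2.resize(i,None,fx=3.3,fy=3.3,interpolation=cv2.INTER_CUBIC))
d=cams.get_image("scene");np.savez("scenen.npz",**d)
i=d["frame"][150:260,260:410,::-1];cv2.imwrite(f"pics/scene{n}.png",cv2.resize(i,None,fx=5,fy=5,interpolation=cv2.INTER_CUBIC))
E
python3 look.py 2
```

```text
time: 5.85
eef_pos: [0.5118, 0.1071, 0.0074]
orientation: [3.134, 0.218, -0.0]
ft_force: [-0.3, 0.4, 0.9]
gripper_width: 0.035
t 5.85 p [0.5118 0.1071 0.0074] xyaw 7.96 zaxis [-0. -0. -1.] F [-0.34  0.36  0.87] w 0.035
```

View pics/top2.png

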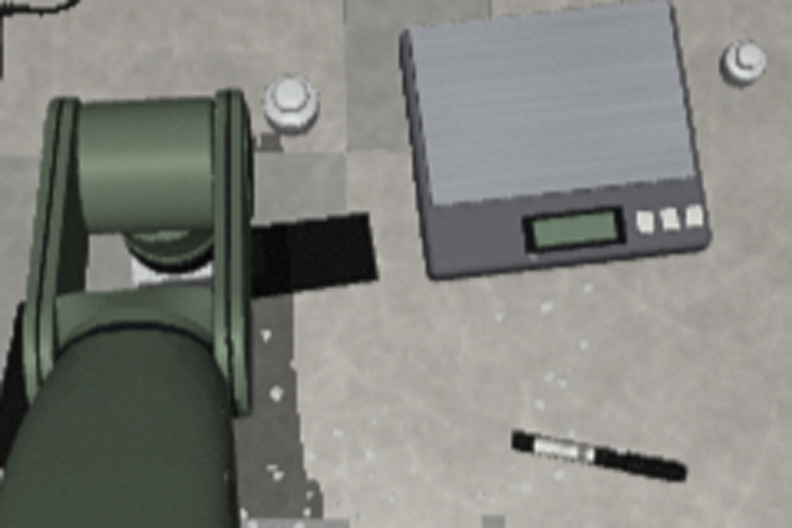

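View pics/scene2.png

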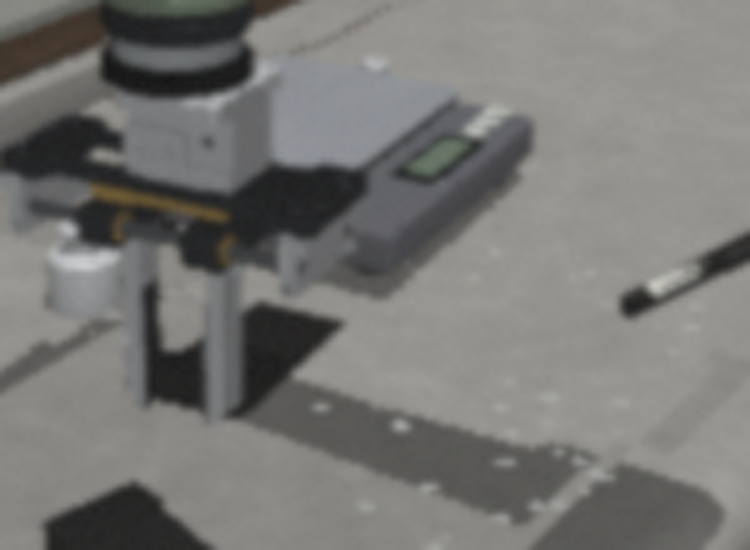

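The fingers are against the heel, and the thin edge is now at about crop (373,247).

```bash
cat > tip.py <<'E'
import sys
from h import *
d=dict(np.load("topn.npz"));foot=np.array([.5265,-.0973])
a=[float(x) for x in sys.argv[1:5]]
p=[ray(d,220+a[i]/3.3,120+a[i+1]/3.3,.002)[:2] for i in(0,2)]
t=(p[0]+p[1])/2;e=p[0]-p[1];yaw=np.arctan2(e[1],e[0])-np.pi/2
u=np.array([np.cos(yaw),np.sin(yaw)]);n=np.array([-u[1],u[0]])
r=foot-t;print("tip",t.round(4),"w",np.linalg.norm(e).round(4),"yaw",np.degrees(yaw).round(1),"foot ahead",(r@u).round(4),"lateral(left+)",(r@n).round(4))
E
python3 tip.py 368 213 378 280
```

```text
tip [ 0.5323 -0.0335] w 0.0547 yaw -82.5 foot ahead 0.0625 lateral(left+) -0.014
```

```bash
python3 -m crank '[0,4,0,1,37, 0,4,0,1,37, 0,4,0,1,37, 0,4,0,0.5,37, -0.5,4,0,0,37, -0.5,4,0,0,37, -0.5,4,0,0,37, -0.5,4,0,0,37, -0.5,4,0,0,37, -0.5,4,0,0,37, 0,4,0,0,37, 0,4,0,0,37, 0,4,0,0,37, 0,0,0,0,37]'; python3 st.py;python3 look.py 3
```

```text
time: 7.35
eef_pos: [0.5135, 0.0551, 0.0075]
orientation: [3.139, 0.123, 0.0]
ft_force: [-0.1, -0.0, -0.5]
gripper_width: 0.0347
t 7.35 p [0.5135 0.0551 0.0075] xyaw 4.5 zaxis [ 0. -0. -1.] F [-0.14 -0.01 -0.45] w 0.0347
```

View pics/top3.png

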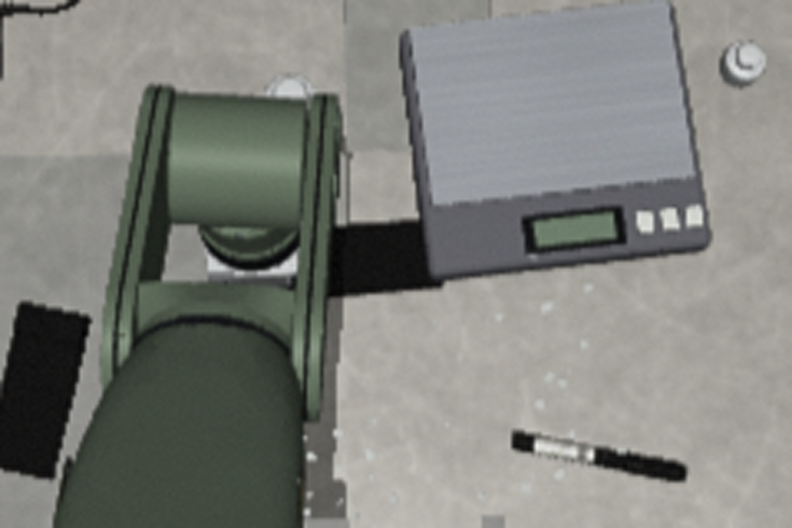

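View pics/scene3.png

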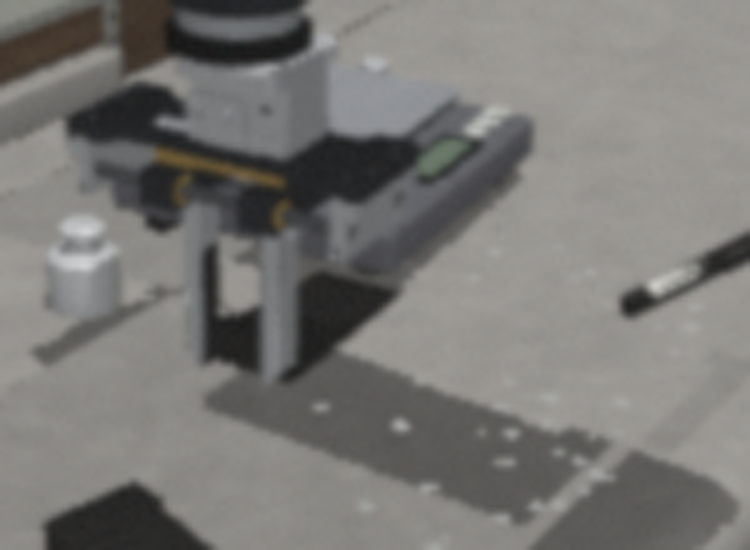

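Run:
```python
from h import *
d=dict(np.load("topn.npz"))
u=np.array([np.cos(np.radians(-85.5)),np.sin(np.radians(-85.5))]);n=np.array([-u[1],u[0]])
foot=np.array([.5265,-.0973])
f=d["frame"].astype(int)
for c in (322,330,338,344):
    col=np.where(f[180:215,c].max(-1)<45)[0]+180
    a,b=col.min()-.5,col.max()+.5
    pa,pb=[ray(d,c,v,.009)[:2] for v in(a,b)]
    print(c,a,b,np.round([(pa-foot)@n,(pb-foot)@n,((pa+pb)/2-foot)@n],4),((pa-foot)@u).round(3))
```

```text
322 188.5 209.5 [ 0.0282 -0.0271  0.0006] -0.091
330 187.5 208.5 [ 0.029  -0.0263  0.0014] -0.07
338 187.5 207.5 [ 0.0272 -0.0255  0.0008] -0.049
344 186.5 207.5 [ 0.0284 -0.0269  0.0008] -0.033
```

The wedge is centred on the foot to within about 1 mm, with its tip 3 mm short of the foot's rim. Now I'll push in small increments while watching the force.

```bash
python3 -m crank '[0,3,0,0,37, 0,3,0,0,37, 0,3,0,0,37, 0,3,0,0,37, 0,3,0,0,37, 0,0,0,0,37]'; python3 -m crank '[0,2,0,0,37, 0,2,0,0,37, 0,0,0,0,37]'; python3 -m crank '[0,2,0,0,37, 0,2,0,0,37, 0,0,0,0,37]'
```

```text
time: 8.05
eef_pos: [0.5147, 0.0402, 0.0075]
orientation: [3.139, 0.123, 0.0]
ft_force: [0.8, 0.0, 1.2]
gripper_width: 0.0347
time: 8.35
eef_pos: [0.5149, 0.0364, 0.0074]
orientation: [3.139, 0.124, -0.0]
ft_force: [-0.6, 0.9, 0.2]
gripper_width: 0.0344
time: 8.65
eef_pos: [0.5152, 0.0324, 0.0074]
orientation: [3.139, 0.124, 0.0]
ft_force: [-0.9, 0.1, 0.4]
gripper_width: 0.0351
```

```bash
for i in 1; do python3 -m crank '[0,2,0,0,37, 0,0,0,0,37]'; python3 -m crank '[0,2,0,0,37, 0,0,0,0,37]'; python3 -m crank '[0,2,0,0,37, 0,0,0,0,37]'; python3 -m crank '[0,2,0,0,37, 0,0,0,0,37]';done | grep -E "pos|force"
```

```text
eef_pos: [0.5154, 0.0305, 0.0075]
ft_force: [-0.0, 0.1, -0.1]
eef_pos: [0.5156, 0.0285, 0.0074]
ft_force: [0.9, -0.0, -0.5]
eef_pos: [0.5157, 0.0265, 0.0075]
ft_force: [0.1, -0.3, -0.5]
eef_pos: [0.5159, 0.0245, 0.0075]
ft_force: [0.1, 0.6, 0.9]
```

```bash
for i in 1; do python3 -m crank '[0,2,0,0,37, 0,0,0,0,37]'; python3 -m crank '[0,2,0,0,37, 0,0,0,0,37]'; python3 -m crank '[0,2,0,0,37, 0,0,0,0,37]'; python3 -m crank '[0,2,0,0,37, 0,0,0,0,37]';done | grep -E "pos|force"; python3 look.py 4
```

```text
eef_pos: [0.516, 0.0225, 0.0075]
ft_force: [-0.0, 0.3, -0.3]
eef_pos: [0.5162, 0.0205, 0.0075]
ft_force: [-0.2, 0.1, 0.1]
eef_pos: [0.5163, 0.019, 0.0075]
ft_force: [0.4, 2.1, 0.5]
eef_pos: [0.5163, 0.018, 0.0075]
ft_force: [-0.6, 5.5, 1.3]
```

View pics/scene4.png

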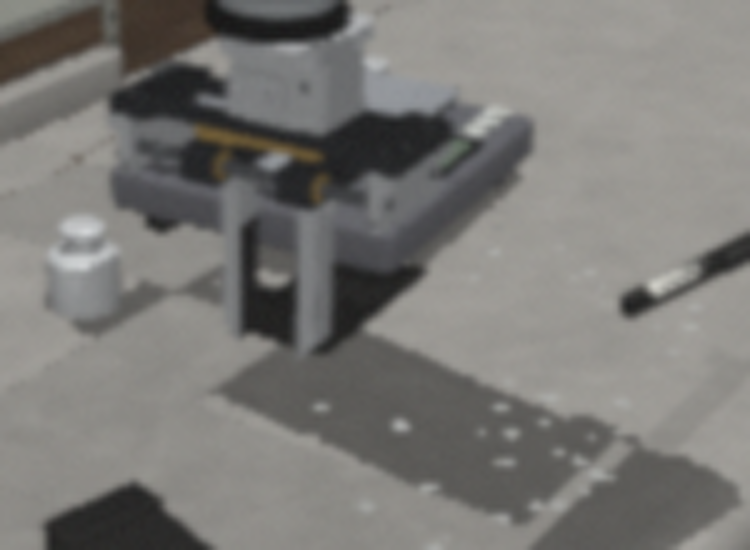

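View pics/top4.png

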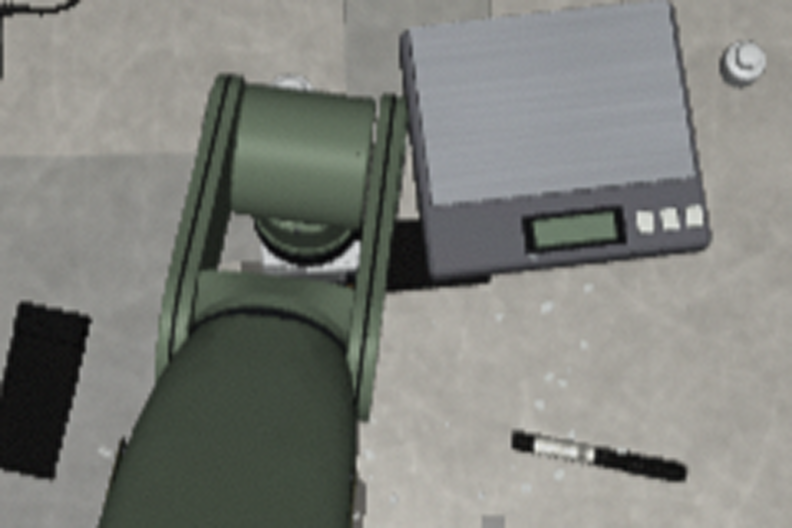

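```bash
python3 -m crank '[0,2,0,0,37, 0,0,0,0,37]';python3 -m crank '[0,2,0,0,37, 0,0,0,0,37]'
```

```text
time: 10.55
eef_pos: [0.5162, 0.0167, 0.0075]
orientation: [-3.135, -0.122, 0.001]
ft_force: [-1.0, 7.6, 1.8]
gripper_width: 0.0346
time: 10.75
eef_pos: [0.5161, 0.0151, 0.0075]
orientation: [-3.135, -0.122, 0.002]
ft_force: [-1.7, 7.3, 3.2]
gripper_width: 0.0349
```

The force has levelled off at about 7.5 N, so the wedge is bearing. I'll back straight off, let it settle and check.

```bash
python3 -m crank '[0,-5,0,0,37, 0,-10,0,0,37, 0,-15,0,0,37, 0,-15,0,0,37, 0,0,-30,0,37, 0,0,-40,0,37, 0,0,-40,0,37, 0,-40,0,0,37, 0,-40,0,0,37, 0,-40,0,0,37, 0,0,0,0,0]'; python3 st.py;python3 look.py 5
python3 - <<'E'
from h import *
for nm in("top0.npz","topn.npz"):
    d=dict(np.load(nm));P=pts(d)
    m=((P[...,2]>.03)&(P[...,2]<.075)).astype(np.uint8);m[:,:337]=0;m[:,440:]=0;m[:115]=0
    n,l,st,c=cv2.connectedComponentsWithStats(m);i=1+np.argmax(st[1:,4]);p=P[l==i];print(nm,rect(p))
    pl=P[130:175,355:420].reshape(-1,3);A=np.c_[pl[:,:2],np.ones(len(pl))];print(np.linalg.lstsq(A,pl[:,2],rcond=None)[0])
E
```

```text
time: 11.85
eef_pos: [0.5026, 0.1822, 0.1177]
orientation: [-3.137, -0.134, -0.001]
ft_force: [0.8, -0.1, 0.1]
gripper_width: 0.0294
t 11.85 p [0.5026 0.1822 0.1177] xyaw 4.87 zaxis [ 0.     0.002 -1.   ] F [ 0.75 -0.1   0.14] w 0.0294
top0.npz (array([ 610. , -173.9]), array([199. , 221.8]), 6.1)
[-1.32228502  0.30506045  0.94852136]
topn.npz (array([ 610.5, -175.3]), array([199.5, 220.9]), 6.5)
[-1.273969    0.29781378  0.91657961]
```

View pics/top5.png

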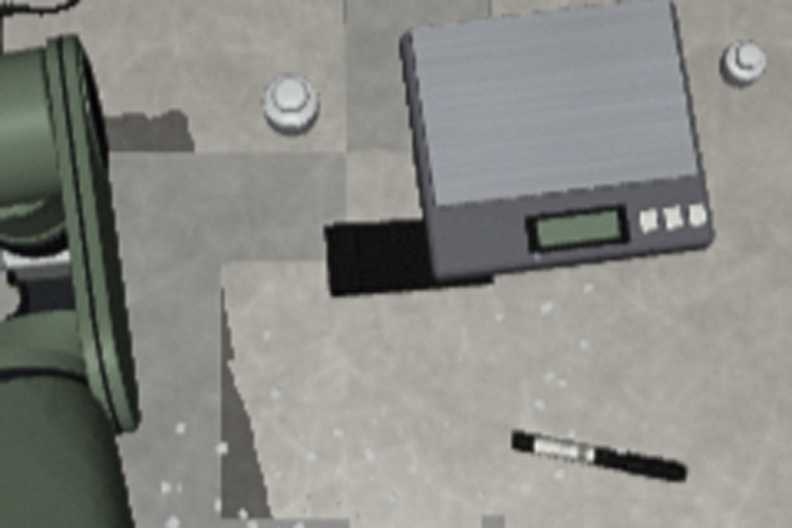

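View pics/scene5.png

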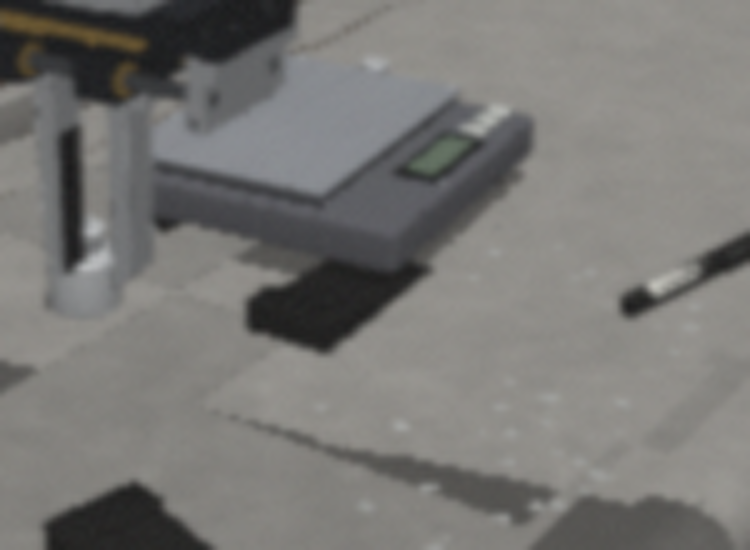

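The top view shows the wedge at crop (330–490, 220–295) under the front-left corner. The scale shifted about 1.5–2 mm and the bystanders haven't moved. Next I'll press on the corner with the fingers shut.

```bash
python3 -m crank '[0,0,0,0,0, 0,0,0,0,0]'; python3 st.py .525 -.099 .07
python3 - <<'E'
from h import *
d=dict(np.load("topn.npz"));print(ray(d,220+437/3.3,120+279/3.3,.045).round(4))
E
```

```text
time: 12.15
eef_pos: [0.5038, 0.1764, 0.1173]
orientation: [3.139, 0.122, -0.0]
ft_force: [0.9, -1.2, 0.1]
gripper_width: 0.0061
t 12.15 p [0.5038 0.1764 0.1173] xyaw 4.45 zaxis [-0. -0. -1.] F [ 0.91 -1.18  0.1 ] w 0.0061
tool mm [-2.000e-01  2.762e+02  4.740e+01]
[ 0.4976 -0.081   0.045 ]
```

```bash
python3 -m crank '[0,30,0,0,0, 0,35,0,0,0, 0,35,0,0,0, 0,35,0,0,0, 0,35,0,0,0, 0,35,0,0,0, 0,35,0,0,0, 0,25,0,0,0, 0,13,0,0,0, 0,0,20,0,0, 0,0,20,0,0, 0,0,5,0,0, 0,0,0,0,0, 0,0,0,0,0]'; python3 st.py .525 -.101 .045;python3 look.py 6
```

```text
time: 13.55
eef_pos: [0.5262, -0.0999, 0.0731]
orientation: [3.139, 0.124, 0.001]
ft_force: [0.0, -0.0, -0.1]
gripper_width: 0.0003
t 13.55 p [ 0.5262 -0.0999  0.0731] xyaw 4.54 zaxis [ 0.001 -0.    -1.   ] F [ 0.03 -0.01 -0.1 ] w 0.0003
tool mm [-1.3  1.  28.1]
```

View pics/scene6.png

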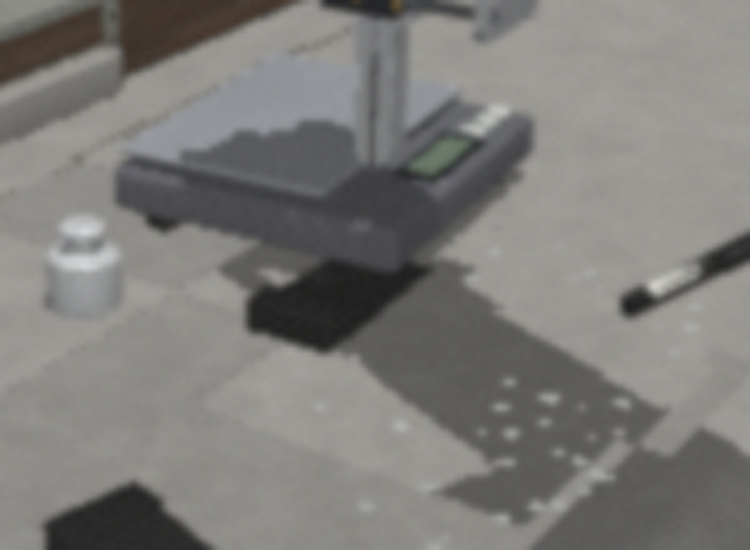

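The fingertips, at crop (375,165), are above the front-left corner, clear of the platter edge. Now I'll go down in small steps.

```bash
(python3 -m crank '[0,0,10,0,0, 0,0,8,0,0, 0,0,5,0,0, 0,0,0,0,0]'; python3 -m crank '[0,0,2,0,0, 0,0,0,0,0]';python3 -m crank '[0,0,1,0,0, 0,0,0,0,0]';python3 -m crank '[0,0,1,0,0, 0,0,0,0,0]';python3 -m crank '[0,0,1,0,0, 0,0,0,0,0]')| grep -E "pos|force"
```

```text
eef_pos: [0.5245, -0.0995, 0.048]
ft_force: [-0.7, 0.2, 0.5]
eef_pos: [0.5257, -0.0999, 0.0473]
ft_force: [-0.2, 0.7, 0.3]
eef_pos: [0.5258, -0.0999, 0.0465]
ft_force: [-0.9, 0.3, 0.6]
eef_pos: [0.5257, -0.0999, 0.0454]
ft_force: [-0.1, 0.0, -1.0]
eef_pos: [0.5258, -0.0999, 0.0453]
ft_force: [-3.0, 1.0, 4.8]
```

```bash
(python3 -m crank '[0,0,1,0,0, 0,0,0,0,0]';python3 -m crank '[0,0,1,0,0, 0,0,0,0,0, 0,0,0,0,0]';python3 -m crank '[0,0,0,0,0, 0,0,0,0,0, 0,0,0,0,0]')| grep -E "pos|force"; python3 look.py 7
```

```text
eef_pos: [0.5258, -0.0999, 0.0452]
ft_force: [-4.1, 1.8, 11.0]
eef_pos: [0.5258, -0.0999, 0.0451]
ft_force: [-6.2, 2.7, 16.3]
eef_pos: [0.5258, -0.0999, 0.0451]
ft_force: [-6.6, 2.6, 16.1]
```

View pics/scene7.png

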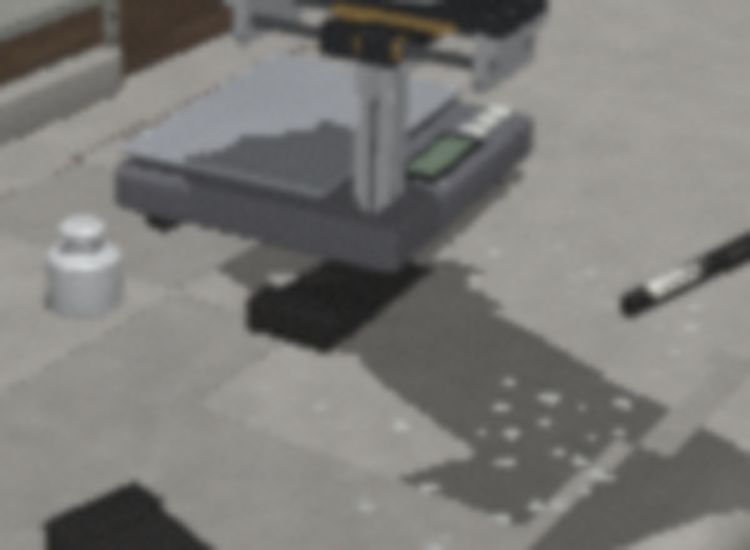

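The corner holds 16 N with only about 0.2 mm of sink. I'll lift off and move clear.

```bash
python3 -m crank '[0,0,-1,0,0, 0,0,-1,0,0, 0,0,-1,0,0, 0,0,-2,0,0, 0,0,-10,0,0, 0,0,-30,0,0, 0,0,-40,0,0, 0,0,-40,0,0, 0,-40,0,0,0, 0,-40,0,0,0, 0,-40,0,0,0, 0,-40,0,0,0, 0,-40,0,0,0, 0,-40,0,0,0, 0,0,0,0,0, 0,0,0,0,0, 0,0,0,0,0]'; python3 st.py;python3 look.py 8
python3 - <<'E'
from h import *
for nm in("top0.npz","topn.npz"):
    d=dict(np.load(nm));P=pts(d)
    m=((P[...,2]>.03)&(P[...,2]<.075)).astype(np.uint8);m[:,:337]=0;m[:,440:]=0;m[:115]=0
    n,l,st,c=cv2.connectedComponentsWithStats(m);i=1+np.argmax(st[1:,4]);p=P[l==i];print(nm,rect(p))
    pl=P[l==i];pl=pl[(pl[:,0]>.56)&(pl[:,0]<.68)&(pl[:,1]<-.1)&(pl[:,1]>-.25)&(pl[:,2]>.05)];A=np.c_[pl[:,:2],np.ones(len(pl))];print("slopes",np.linalg.lstsq(A,pl[:,2],rcond=None)[0][:2].round(4))
f=d["frame"].astype(int);b=(f.max(-1)<45).astype(np.uint8);b[:, :310]=0;b[:,349:]=0;b[:175]=0;b[220:]=0
print(cv2.approxPolyDP(max(cv2.findContours(b,0,1)[0],key=cv2.contourArea),3,True)[:,0].tolist())
E
```

```text
time: 17.45
eef_pos: [0.507, 0.1386, 0.1677]
orientation: [3.139, 0.123, 0.0]
ft_force: [0.4, -0.9, -0.7]
gripper_width: 0.0006
t 17.45 p [0.507  0.1386 0.1677] xyaw 4.49 zaxis [ 0. -0. -1.] F [ 0.42 -0.93 -0.72] w 0.0006
top0.npz (array([ 610. , -173.9]), array([199. , 221.8]), 6.1)
slopes [0.0002 0.0013]
topn.npz (array([ 610.4, -175.1]), array([199.3, 220.7]), 6.7)
slopes [ 0.0014 -0.0011]
[[348, 186], [319, 189], [320, 208], [347, 207]]
```

View pics/top8.png

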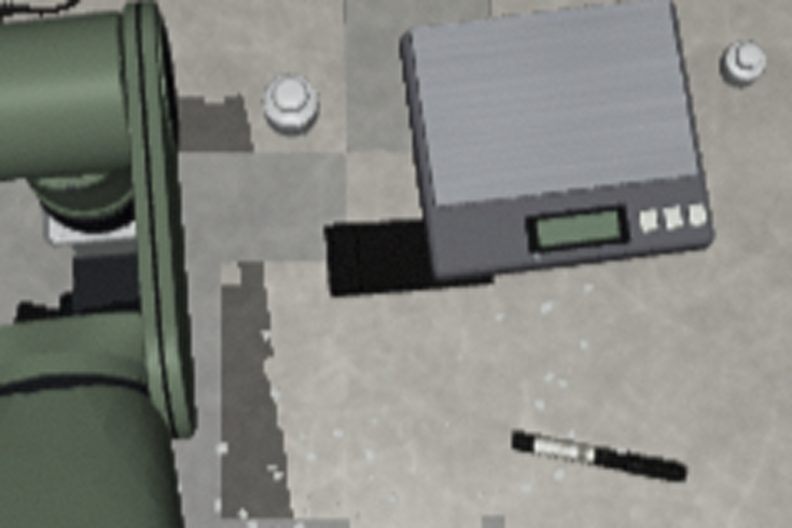

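View pics/scene8.png

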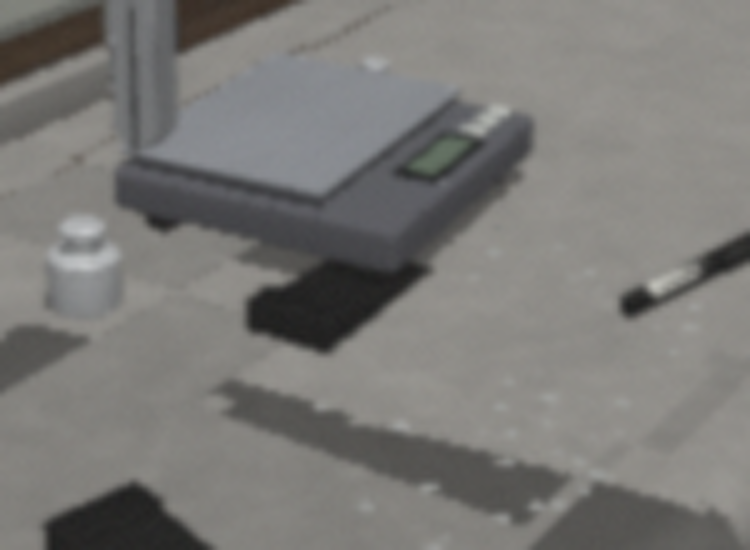

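The wedge and scale haven't moved since before the press. The platter slopes are about 0.002 rad at most, and the bystanders are in place. I'm handing in.

```bash
python3 -c "
from rig import r
print(r.sign_off())"
```

```text
the job is handed in; nothing more can be done
None
```

The wedge is snug under the short foot, the corner held when I pressed it, and the job is handed in; sign-off reports no verdict.

- **Wedging:** I pushed the rightmost wedge with two fingertips on its heel, centred to within about 1 mm of the foot. I kept going about 4 mm past first contact, where the push levelled off at about 7.5 N, then backed off.
- **Press test:** I pressed with shut fingers above the foot to about 16 N. The corner sank about 0.2 mm. The sideways force at the wrist reached about 7 N during the press, but nothing moved.
- **Last pictures:** The wedge had not moved since before the press. The platter is level to about 0.002 rad, the scale had moved 1–2 mm with a turn of about 0.5°, and the bystanders had not visibly moved. The arm is clear.
- **Not measured:** I could not read the load the wedge carries once the fingers were off. I inferred it from the push force and the press test.

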